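# Pop the organiser drawer and catch it before the cup

### The arm

A 6-joint arm with a two-finger parallel gripper is mounted at the origin on the work surface. World frame = base frame: x ahead of the robot, y to its left, z up, the work surface at z = 0. Lengths are in mm, angles in rad, forces in N, time in s.
With the tool pointing down it reaches from about 325 to 850 mm from the base axis. Payload 4.4 kg.
Tool frame: the origin (TCP) lies midway between the tips of the shut fingers; the grasp point (between the pads) lies env.grip_point_offset behind it (env.grip_point_offset is the distance from the TCP to the grasp point, in mm); z points along the fingers, y is the direction in which the jaws open and shut (so a half turn about z gives the same grasp; the last joint's range is limited). The gripper opens to 94 mm and grips with 3 to 60 N. Pads are 16 mm wide; open, the fingers measure 119 mm over their backs; the gripper's body (75 mm by 177 mm) begins 78 mm behind the grasp point.
Start: joints at [-1.298, 0.207, 1.542, -0, 1.393, -0.15], TCP at [236.444, -524.139, 205.447] pointing down, gripper open.
Joint ranges: [-2.73, 2.73], [-0.86, 2.22], [0.23, 2.46], [-1.11, 4.25], [0.08, 2.63], [-2.82, 2.82]. Speed limits (rad/s): [2.79, 2.79, 3.14, 3.14, 3.14, 3.14].

### API

Orientations are given as [roll, pitch, yaw] about the fixed x, y, z axes, in that order (R = Rz(yaw) Ry(pitch) Rx(roll)).
In Python, from station import env gives the robot as it stands.
- The arm moves only by the shell command python3 -m handwheel 'ROWS' [FORCE]. ROWS is JSON, a list of rows, each a list of 7 numbers: the shift along the tool's x, y, z in units of 30 mm (1.0 is 30 mm), then the turn, a rotation vector about the tool's x, y, z in degrees, then the finger opening in mm, from 0 to 94. In form: [[tx, ty, tz, ax, ay, az, fingers], ...]. A call has 1 to 10 rows; each row shifts and turns the commanded pose from where the row before left it, along the tool's axes as they then stand; what a row does not reach is not made up. A row lasts 1/12 s, in which the tool goes at most 41.7 mm and 7.16 degrees, less where a joint would pass 70% of its speed; a pose out of reach is approached as far as the arm can. A call is refused whole if a number of a shift passes 1 or a number of a turn 7.16, either way. A call with a gripper value outside its range is refused whole. The fingers move at their own pace and stop on an object; FORCE is the grip in N (left out, the last holds). Time passes only in rows, so rows that do not move let the fingers close. It gives the time, the measured TCP pose, the force and the opening at its end, in the units of the state.
- env.read_state(): the state, without advancing time (a new reading comes with each control period).
- env.grab_frame(name): name is "scene" or "top"; returns a dict with "img" (400x640x3 uint8, red, green, blue), "fx", "fy", "cx", "cy" (pixels), "dist_coeffs" ([k1, k2, p1, p2, k3] as OpenCV has them; the pictures are not rectified), "origin" and "orientation" of the camera in the world. Camera axes: x right, y down, z forward; pixel columns grow to the right and rows downward; lengths in mm; the calibration is good to about 2 mm. A picture is of the moment at which its call begins. There is no depth.
- env.sign_off(): hands the job in, once; it reports no verdict.
Trained networks look in the newest picture that a camera, given by its name, has taken for a name from the list of things; names that differ only in an ending like _2 or _b are one class to them, and where a whole thing is asked for, a point or a joint stands for the part that bears it (a point fixed in the world has none). Each returns a list of dicts, best first, with "score" (0 to 1); they miss things now and then, are a little off and sometimes report something else, mostly with a low value. They report only what shows in the picture. A call takes as long as a camera call.
- env.search_frame(camera, target): "location" ([x, y, z] in mm, in world coordinates, good to about 4 mm: the middle of the surface that is visible of it).
- env.regions_of(camera, target): "mask" (400x640 bool, what is visible of it).
The state is a dict: "time": time; "qpos": joint angles; "joint_vel": joint speeds; "effort": joint torques, N m; "ee_pos": TCP position; "tcp_rot": TCP orientation; "force": force on the tool from outside, world axes, zero at the start; "torque": the same for the moment, N m; "width": finger opening in mm.
Only numpy, scipy, OpenCV 4.12 (cv2) and the standard library are available. Lean on these libraries where they do the work, as an engineer would, in place of code of your own. Each camera call takes 0.05 s, during which the arm holds its last target. There are 200 camera calls.

### The job

Press down the release key on top of the organiser with one finger so that the sprung drawer pops open, and trap the drawer's front with the other finger when it is part-way out (at least a centimetre), before it runs into the ceramic cup in front of it. Finish while still holding it like that: one finger keeping the key down, the drawer resting still against the other. Do not grasp, lift or knock anything, and leave the cup, grinder, jar and scoop where they are.

Things in the scene. Friction and masses are not known exactly. Their poses are not given: they have to be found in the camera images.
- organiser: White plastic organiser fixed to the shelf, 190 deep (its x) x 130 wide (its y). Origin: centre of its underside, on the shelf. Its +x axis points from the drawer front to the back; the drawer comes out along its -x. The front half is a flat deck 70 mm high carrying the key; the rear half (from 95 mm behind the drawer front) is an open compartment with walls 100 mm high.
- key (a joint): Release key, how far it is pressed down in m: 0 up, 0.010 fully down. A spring pushes it up with 2 N at the start and 4.5 N fully down. The drawer is let go when the key is about 4 mm down and the key must be kept at least that far down; 6 to 7 mm is a good depth.
- key_top (a point): Centre of the key's flat top. The key is a grey plastic pad, 28 mm along the organiser's x and 50 mm along its y, in the middle of the deck, 61 mm from the organiser's origin towards the drawer front, its top 83 mm above the shelf when up. Its centre lies 34 mm behind the front face of the closed drawer; 14 mm of free deck lie between the key and the back of the drawer's front panel.
- drawer (a joint): How far the drawer is out, in m: 0 closed (held by the catch), 0.115 fully out. Once let go, a spring pushes it out with 3 N at the start, 2.2 N half-way and 1.2 N at the end; it runs about 0.3 m/s, so the finger that stops it must already stand in its way when the key goes down. It stays out only as far as something stops it.
- drawer_lip (a point): Middle of the top edge of the drawer's outer front face, 100 mm above the shelf and 95 mm from the organiser's origin when closed. The front panel is upright, 128 mm wide, 6 mm thick, and stands up 30 mm above the deck, so a finger in front of it and a finger on the key behind it can have their tips at the same height. It moves with the drawer.
- cup_mid (a point): Centre (31 mm up) of a loose white ceramic cup, 72 mm across and 62 mm high, standing in front of the drawer in its way; the nearest part of the cup is 90 to 115 mm from the closed drawer's front face.
- grinder_mid (a point): Centre (80 mm up) of a loose stainless grinder, 50 mm across and 162 mm high, standing beside the organiser.
- jar_mid (a point): Centre (55 mm up) of a loose glass jar with a steel lid, 70 mm across and 110 mm high, standing beside the organiser.
- scoop_mid (a point): Point near the middle (12 mm up) of a loose steel scoop about 150 mm long lying beside the organiser.

How it is judged:
By the outcome, as a careful person would: the job done as asked, in the order asked, and still so for the second after the job is handed in, while the arm keeps its last pose, push and grip.
It also fails if it takes over 29 s, if anything falls off the work surface, if the arm or the gripper's body presses on something with over 40 N, if the wrist force passes 120 N, or if a joint passes its speed limit or range.

## Working session

There is one attempt and no reset: what is moved stays moved. The work goes in short steps, Python scripts to look and compute and a shell command to move; the robot and the scene stay as the last step left them, time stands still between calls to the robot, and variables do not carry over. Pictures are saved under pics/ and viewed, about 8 in all and at most 12, crops included, and the job is handed in when it is done.

```bash
mkdir -p pics; ls; python3 - <<'E'
from station import env
import cv2
print(env.read_state(), env.grip_point_offset)
for c in("scene","top"):
    f=env.grab_frame(c); cv2.imwrite(f"pics/{c}0.png",f["img"][:,:,::-1])
    print(c,{k:v for k,v in f.items() if k!="img"})
    for t in("organiser","key_top","drawer_lip","cup_mid","grinder_mid","jar_mid","scoop_mid"):
        print(t,[(r["score"],r["location"]) for r in env.search_frame(c,t)[:2]])
E
```

```text
pics
{'time': 0.0, 'qpos': array([-1.29750105e+00,  2.07403927e-01,  1.54296447e+00, -5.82750301e-05,
        1.39350555e+00, -1.50525309e-01]), 'joint_vel': array([ 0.00075461,  0.00042956,  0.00043205, -0.00048913,  0.00127322,
       -0.00053246]), 'effort': array([-1.87367645e-03, -3.70883346e+01, -2.81417066e+01,  6.95322873e-02,
        3.63179762e-02, -1.86804546e-04]), 'ee_pos': array([ 236.20031953, -523.34450306,  204.29497079]), 'tcp_rot': array([-3.13932855e+00, -2.85407868e-04,  4.23830608e-01]), 'force': array([-0.57369592,  0.21444117,  0.63419265]), 'torque': array([ 0.0103865 , -0.05025804, -0.00280859]), 'width': 93.77420000677239} 18.8
scene {'fx': 361.4938947182592, 'fy': 361.4938947182592, 'cx': 317.2772603836206, 'cy': 199.67928320398826, 'dist_coeffs': array([0.0203935, 0.       , 0.       , 0.       , 0.       ]), 'origin': array([959.83584877,  47.26399697, 640.15112467]), 'orientation': array([-2.55233431, -0.01083167,  1.51319032])}
organiser [(0.6, [649.0, -4.3, 76.2])]
key_top [(0.61, [564.0, -19.9, 81.8])]
drawer_lip [(0.68, [527.1, -19.6, 88.9])]
cup_mid [(0.71, [387.0, -59.2, 42.3])]
grinder_mid [(0.73, [679.4, -175.2, 119.7])]
jar_mid [(0.64, [618.2, 183.6, 87.5])]
scoop_mid [(0.89, [476.1, 205.0, 16.5])]
top {'fx': 377.8388506134758, 'fy': 377.8388506134758, 'cx': 316.4537778953202, 'cy': 201.616206949904, 'dist_coeffs': array([-0.04814429,  0.        ,  0.        ,  0.        ,  0.        ]), 'origin': array([516.91197402,  72.82474904, 812.21339322]), 'orientation': array([-3.00028728e+00, -2.50214131e-03, -1.58213880e+00])}
organiser [(0.94, [623.6, -6.1, 70.2])]
key_top [(0.78, [558.7, -21.8, 89.4])]
drawer_lip [(0.52, [526.3, -27.2, 99.2])]
cup_mid [(0.57, [385.9, -70.6, 20.8])]
grinder_mid [(0.77, [659.7, -170.9, 140.5]), (0.74, [524.9, -26.5, 101.0])]
jar_mid [(0.8, [589.1, 182.7, 112.0])]
scoop_mid [(0.65, [483.4, 207.9, 13.4])]
```

View pics/top0.png

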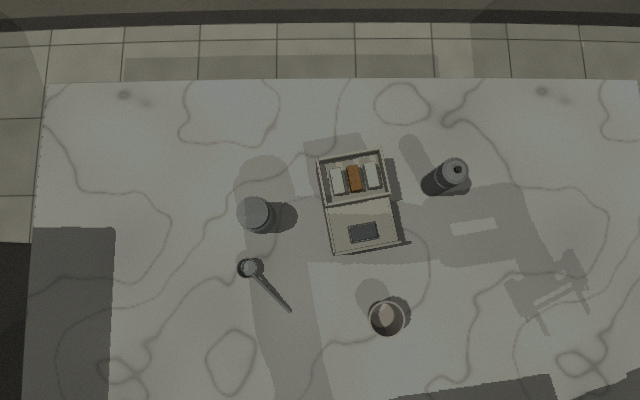

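View pics/scene0.png

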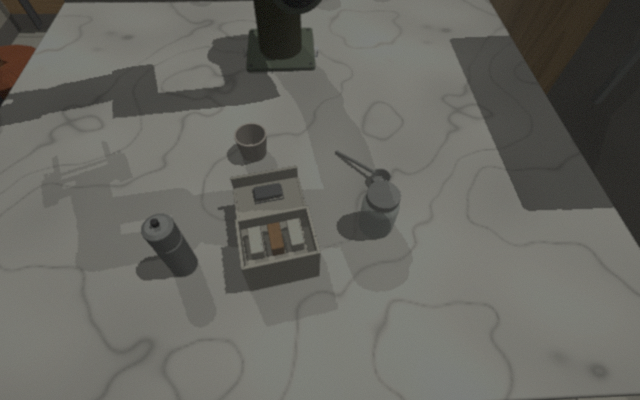

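The top view shows the organiser slightly turned: drawer front edge from (334,254) to (409,243), key at (363,232), cup at (387,317) in front of it. The scene view agrees. Next I fit the organiser's pose.

```bash
cat > h.py <<'E'
from station import env
import numpy as np, cv2
from scipy.spatial.transform import Rotation as R
def topl(f,uv,z):
    K=np.array([[f["fx"],0,f["cx"]],[0,f["fy"],f["cy"]],[0,0,1]])
    n=cv2.undistortPoints(np.float64(uv).reshape(-1,1,2),K,f["dist_coeffs"])[:,0]
    d=R.from_euler("xyz",f["orientation"]).apply(np.c_[n,np.ones(len(n))])
    o=f["origin"]; return o+d*((z-o[2])/d[:,2])[:,None]
E
python3 - <<'E'
from h import *
np.set_printoptions(precision=1,suppress=True)
for c in("scene","top"):
    f=env.grab_frame(c)
    for t,z in(("key_top",83),("drawer_lip",100),("cup_mid",62)):
        r=env.regions_of(c,t)
        if not r: print(c,t,None); continue
        m=r[0]["mask"]; v,u=np.nonzero(m)
        P=topl(f,np.c_[u,v],z)
        (cx,cy),wh,a=cv2.minAreaRect(np.float32(P[:,:2]))
        print(c,t,r[0]["score"],m.sum(),"mean",P.mean(0),"rect",(cx,cy),wh,a)
    m=env.regions_of(c,"organiser")[0]["mask"]; v,u=np.nonzero(m); print(c,"org bbox",u.min(),u.max(),v.min(),v.max())
    cv2.imwrite(f"pics/crop_{c}.png",cv2.resize(f["img"][140:270,300:430] if c=="top" else f["img"][155:295,215:345],None,fx=5,fy=4.2,interpolation=cv2.INTER_CUBIC)[:,:,::-1])
E
```

```text
scene key_top 0.73 406 mean [564.8 -17.5  83. ] rect (564.5931396484375, -17.155113220214844) (36.997901916503906, 50.66698455810547) 9.840237617492676
scene drawer_lip 0.84 807 mean [542.4 -22.1 100. ] rect (542.368408203125, -20.95636749267578) (29.268177032470703, 126.14414978027344) 10.731983184814453
scene cup_mid 0.76 1007 mean [415.4 -56.7  62. ] rect (416.59075927734375, -60.42560958862305) (111.7457275390625, 69.47257995605469) 1.15823233127594
scene org bbox 230 320 166 289
top key_top 0.91 374 mean [560.9 -19.6  83. ] rect (560.7833862304688, -19.66423797607422) (28.179121017456055, 50.25376510620117) 9.301959037780762
top drawer_lip 0.53 260 mean [529.8 -24.3 100. ] rect (529.6162719726562, -24.290931701660156) (8.628213882446289, 130.45941162109375) 10.990330696105957
top cup_mid 0.71 1127 mean [393.5 -62.2  62. ] rect (393.0738220214844, -62.26340866088867) (70.01043701171875, 67.98824310302734) 88.95775604248047
top org bbox 316 400 147 255
```

View pics/crop_top.png

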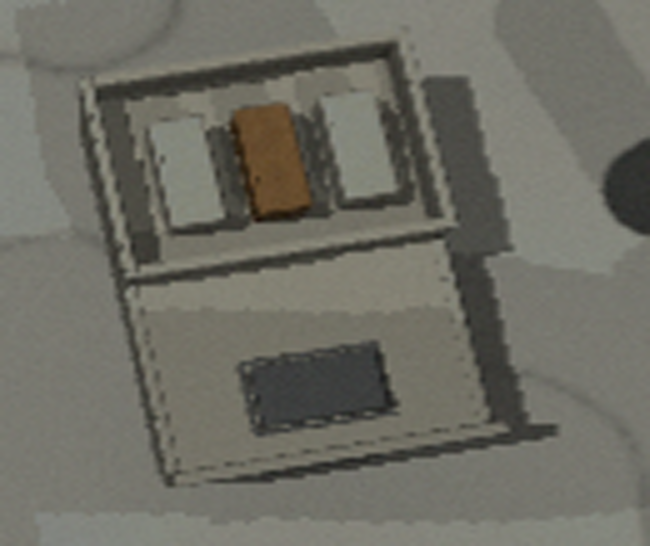

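```bash
python3 -m handwheel '[[0.98,-0.695,0,0,0,0,60],[0.98,-0.695,0,0,0,0,60],[0.98,-0.695,0,0,0,0,60],[0.98,-0.695,0,0,0,0,60],[0.98,-0.695,0,0,0,0,60],[0.98,-0.695,0,0,0,0,60],[0.98,-0.695,0,0,0,0,60],[0.98,-0.695,0,0,0,0,60]]' 40
python3 -m handwheel '[[0.98,-0.695,0,0,0,0,56],[0.98,-0.695,0,0,0,0,56],[0.98,-0.695,0,0,0,0,56],[0.98,-0.695,0,0,0,0,56],[0.98,-0.695,0,0,0,0,56],[0.98,-0.695,0,0,0,0,56],[0.98,-0.695,0,0,0,0,56],[0.98,-0.695,0,0,0,0,56]]'
python3 -m handwheel '[[0,0,0,0,0,-7,56],[0,0,0,0,0,-7,56],[0,0,0,0,0,-7,56],[0,0,0,0,0,-7,56],[0,0,0,0,0,-7,56],[0,0,0,0,0,-7,56],[0,0,0,0,0,-7,56],[0,0,0,0,0,-7,56],[0,0,0,0,0,-7,56],[0,0,0,0,0,-7,56]]'
python3 -m handwheel '[[0,0,0.3,0,0,-5.7,56],[0,0,0.7,0,0,0,56],[0,0,0.7,0,0,0,56],[0,0,0,0,0,0,56],[0,0,0,0,0,0,56]]'
python3 - <<'E'
from h import *
s=env.read_state();print(s)
for c in("scene","top"):
    f=env.grab_frame(c);cv2.imwrite(f"pics/{c}2.png",cv2.resize(f["img"][120:300,220:450],None,fx=3,fy=3)[:,:,::-1])
E
```

```text
time: 1.97
ee_pos: [382.9, -273.8, 205.7]
tcp_rot: [3.141, -0.0, 0.423]
force: [-0.1, -0.6, 0.3]
width: 59.9
time: 2.63
ee_pos: [528.7, -24.9, 205.7]
tcp_rot: [3.141, -0.0, 0.424]
force: [0.1, -0.6, 0.4]
width: 55.9
time: 3.47
ee_pos: [528.0, -26.6, 205.5]
tcp_rot: [3.142, 0.0, 1.652]
force: [-0.3, 0.1, -0.8]
width: 56.1
time: 3.88
ee_pos: [526.9, -26.4, 153.5]
tcp_rot: [-3.139, -0.001, 1.745]
force: [0.5, 0.4, -0.3]
width: 55.7
{'time': 3.8833, 'qpos': array([-2.14124428e-01,  1.58191493e-01,  1.71078683e+00,  8.22603771e-06,
        1.27574971e+00, -3.88352397e-01]), 'joint_vel': array([ 0.00045722, -0.0263259 , -0.04608921,  0.00085593, -0.00275896,
        0.00021597]), 'effort': array([-5.18518194e-03, -3.25182688e+01, -2.56734878e+01,  5.42371895e-02,
        6.40878780e-02, -1.75890735e-03]), 'ee_pos': array([526.94458581, -26.37102322, 153.46394456]), 'tcp_rot': array([-3.13869373e+00, -1.19453163e-03,  1.74502016e+00]), 'force': array([ 0.46332682,  0.42930046, -0.3351778 ]), 'torque': array([-0.04906882, -0.13602267, -0.00820683]), 'width': 55.72238249471624}
```

View pics/scene2.png

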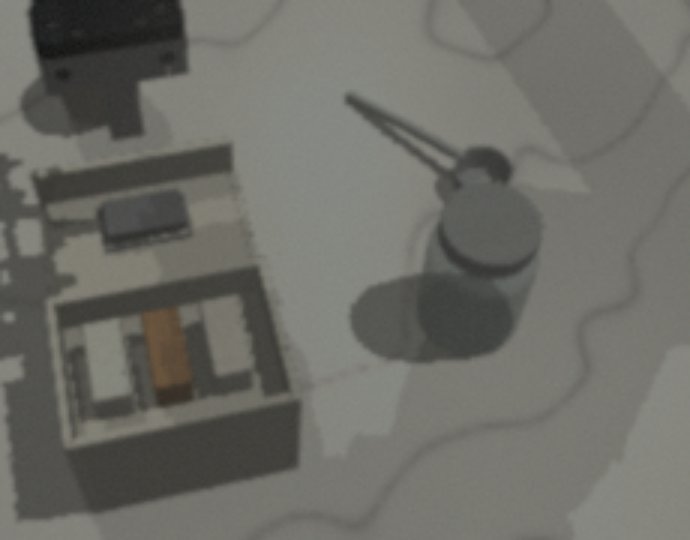

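View pics/top2.png

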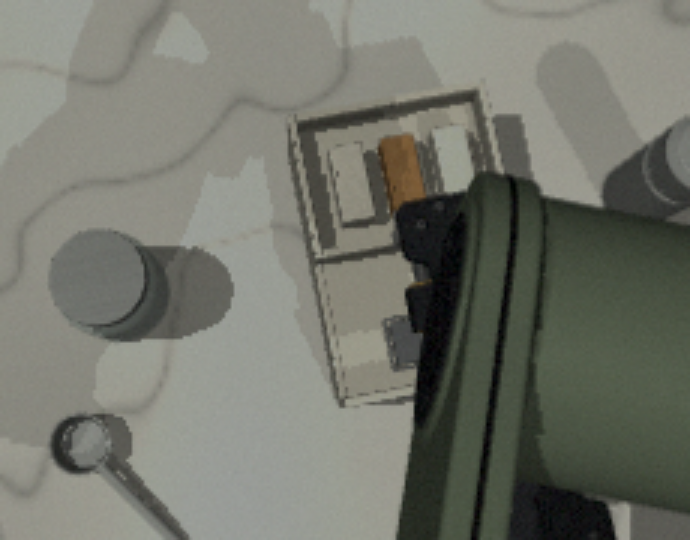

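The scene crop shows the rear fingertip at crop (125,137), i.e. pixel (261.7,165.7), and the key at (145,215). In the top crop the wrist hides the fingers. I compare the seen fingertip with its expected position.

```bash
python3 - <<'E'
from h import *
f=env.grab_frame("scene")
s=env.read_state();y=R.from_euler("xyz",s["tcp_rot"]).as_matrix()[:,1]
print("tip at z153 seen",topl(f,[[261.7,165.7]],153),"expected centre/back",s["ee_pos"]+y*34.2,s["ee_pos"]+y*40.4)
m=env.regions_of("scene","key_top")[0]["mask"];v,u=np.nonzero(m);print(topl(f,[[u.mean(),v.mean()]],83))
t=np.array([561.5,-19,83]);T=R.from_euler("xyz",s["tcp_rot"]).as_matrix()
print("key in tool",T.T@(t-s["ee_pos"]))
E
```

```text
tip at z153 seen [[559.80046636 -20.40827926 153.        ]] expected centre/back [562.90500092 -20.91660674 156.12400347] [569.01109901 -19.84175184 156.13991115]
[[565.18427631 -16.75508805  83.        ]]
key in tool [ 2.20643185 32.96093019 73.11883244]
```

```bash
python3 -m handwheel '[[0.07,-0.03,0.5,0,0,0,56],[0,0,0.7,0,0,0,56],[0,0,0.7,0,0,0,56],[0,0,0.25,0,0,0,56],[0,0,0,0,0,0,56],[0,0,0,0,0,0,56]]' 40
python3 - <<'E'
from h import *
print(env.read_state()["ee_pos"])
f=env.grab_frame("scene");cv2.imwrite("pics/scene3.png",cv2.resize(f["img"][120:240,200:330],None,fx=5,fy=5,interpolation=cv2.INTER_CUBIC)[:,:,::-1])
E
```

```text
time: 4.58
ee_pos: [527.4, -24.8, 90.7]
tcp_rot: [3.141, 0.0, 1.745]
force: [0.8, 0.7, 0.4]
width: 56.0
[527.37095449 -24.80345449  90.71031548]
```

View pics/scene3.png

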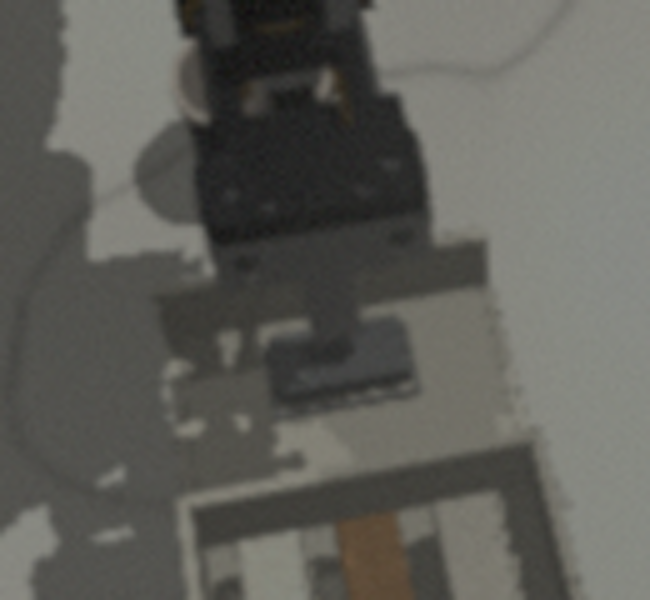

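The fingertip stands just above the middle of the key (crop (335,355)), clear of the front panel. Now I press in two steps, watching force.

```bash
python3 -m handwheel '[[0,0,0.15,0,0,0,56],[0,0,0.15,0,0,0,56],[0,0,0,0,0,0,56],[0,0,0,0,0,0,56]]' 40
python3 - <<'E'
from station import env
for _ in range(4):
    env.grab_frame("top"); s=env.read_state(); print(s["ee_pos"],s["force"])
E
```

```text
time: 4.97
ee_pos: [527.7, -24.9, 81.6]
tcp_rot: [3.14, 0.001, 1.745]
force: [0.6, -0.5, 1.6]
width: 56.0
[527.64079472 -24.90165514  81.63498842] [ 0.54807114 -0.34836112  1.76092134]
[527.63596703 -24.89562567  81.61133917] [ 1.40643954 -0.11236787  1.92250034]
[527.62987396 -24.90953263  81.59502096] [ 1.56166369 -0.79337746  2.1806897 ]
[527.6478653  -24.89394929  81.61628066] [ 2.24639064 -0.20579559  2.23057966]
```

Contact shows (about 2 N up). Pressing the remaining 5 mm.

```bash
python3 -m handwheel '[[0,0,0.085,0,0,0,56],[0,0,0.085,0,0,0,56],[0,0,0,0,0,0,56],[0,0,0,0,0,0,56],[0,0,0,0,0,0,56],[0,0,0,0,0,0,56],[0,0,0,0,0,0,56]]' 40
python3 - <<'E'
from h import *
for _ in range(5):
    f=env.grab_frame("scene"); s=env.read_state(); print(s["ee_pos"],s["force"],s["width"])
print([(r["score"],r["location"]) for r in env.search_frame("scene","drawer_lip")])
cv2.imwrite("pics/scene4.png",cv2.resize(f["img"][120:240,200:330],None,fx=5,fy=5,interpolation=cv2.INTER_CUBIC)[:,:,::-1])
E
```

```text
time: 5.75
ee_pos: [526.5, -24.9, 75.6]
tcp_rot: [-3.141, 0.0, 1.745]
force: [-0.5, -2.2, 2.2]
width: 56.0
[526.514033   -24.86236481  75.64269785] [ 0.54219601 -1.8867942   1.75931631] 56.19380990385509
[526.51718631 -24.86768988  75.63621211] [ 0.38109301 -2.63773876  0.9992122 ] 55.94518443536826
[526.53705848 -24.88627538  75.65320215] [-0.09471878 -1.34087342  1.83908564] 56.26079916337871
[526.54028489 -24.83887338  75.66948629] [-0.22544688 -2.41817023  1.19596863] 56.497944519508174
[526.52317456 -24.85396848  75.66614978] [ 0.42098611 -1.66330916  1.45862767] 56.47266731893691
[(0.94, [509.6, -69.8, 63.6])]
```

View pics/scene4.png

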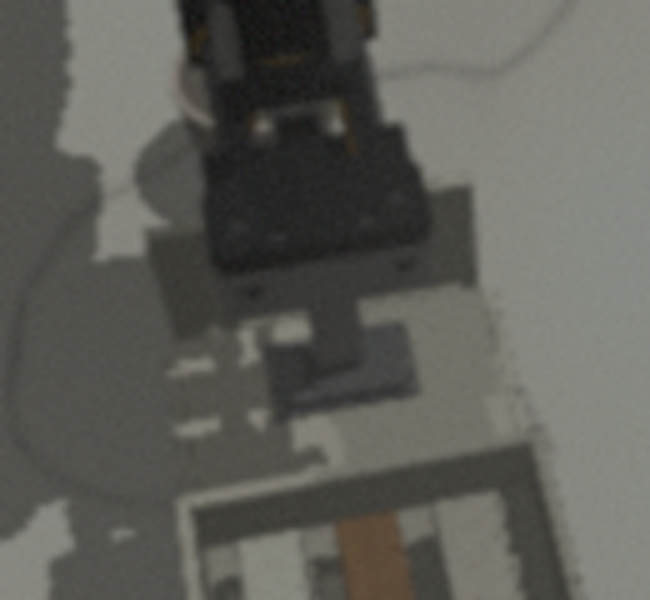

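The drawer is out: the lip's right end went from crop (487,238) to (470,187), and the finger is on the sunken key. I check how far it is out and whether it is still.

```bash
python3 - <<'E'
from h import *
f=env.grab_frame("scene")
P=topl(f,[[200+487/5,120+238/5],[200+470/5,120+187/5]],100)
print(P,P[1]-P[0])
for k in range(2):
  f=env.grab_frame("scene")
  for t,z in(("drawer_lip",100),("key_top",76.5),("cup_mid",31)):
    m=env.regions_of("scene",t)[0]["mask"];v,u=np.nonzero(m);print(t,m.sum(),u.min(),u.max(),v.min(),v.max())
  for t in("cup_mid","jar_mid","grinder_mid","scoop_mid"): print(t,[r["location"] for r in env.search_frame("scene",t)[:1]])
s=env.read_state();print(s["time"],s["force"],s["torque"],s["width"])
f=env.grab_frame("top");cv2.imwrite("pics/top5.png",cv2.resize(f["img"][180:350,280:480],None,fx=3.5,fy=3.5,interpolation=cv2.INTER_CUBIC)[:,:,::-1])
E
```

```text
[[524.2231049   40.23768795 100.        ]
 [498.51684367  34.32192713 100.        ]] [-25.70626123  -5.91576082   0.        ]
drawer_lip 440 229 294 156 187
key_top 325 255 282 184 201
cup_mid 128 234 253 131 149
cup_mid [[403.8, -85.0, 50.5]]
jar_mid [[618.5, 182.0, 87.6]]
grinder_mid [[678.6, -170.8, 121.1]]
scoop_mid [[475.6, 207.8, 16.3]]
drawer_lip 483 229 294 155 187
key_top 317 254 281 185 202
cup_mid 108 234 253 131 150
cup_mid [[402.9, -86.6, 53.5]]
jar_mid [[613.5, 182.4, 90.1]]
grinder_mid [[562.7, -17.3, 75.6]]
scoop_mid [[476.8, 205.5, 17.4]]
6.9 [-0.7391393  -3.44914228  1.31916387] [-0.68761235  0.03650243 -0.033429  ] 56.2707613122339
```

View pics/top5.png

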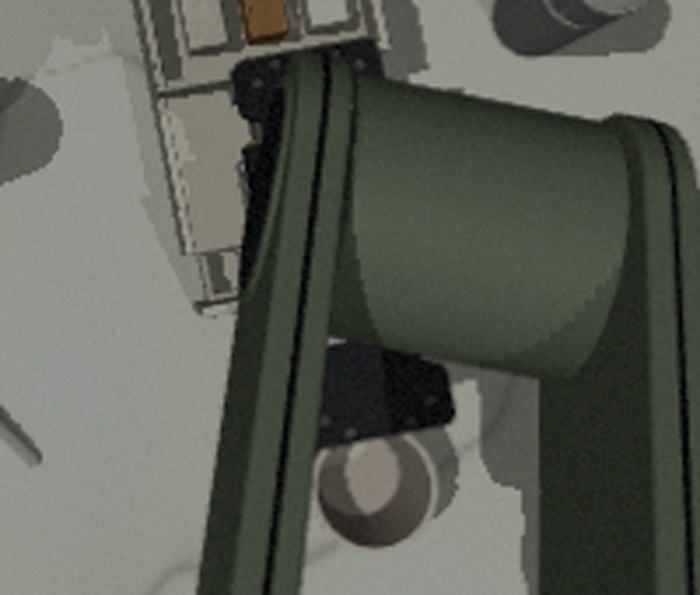

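```bash
python3 -c "
from station import env
print(env.sign_off())"
```

```text
the job is handed in; nothing more can be done
None
```

I pressed the release key with the rear finger and the drawer popped open. The front finger, already standing in its way with the jaws at 56 mm, stopped it. I handed the job in at about 6.9 s, still holding that pose.

**Last checks**
- **Drawer:** the lip's end moved about 26 mm out, against 28 mm planned. It looked still: its image outline stayed within one pixel over the last two frames.
- **Key:** after touching the key at about 2 N, the finger went down about 6 mm more, to a TCP height of about 75.7 mm. By height the key is roughly 6–7 mm down.
- **Cup:** it shows at its original place in the top picture. The scene-camera network put it about 30 mm off, but the gripper partly hid it there.
- **Jar and scoop:** they were found within about 5 mm of where they started.
- **Grinder:** one detection was unchanged. The last one landed on the key, which I took as a false hit.

**What disagreed**
- **Vertical force:** it read only about 1–2 N where I expected about 3.5 N.
- **Sideways force:** it read about 1–3 N along −y instead of along the drawer's travel. I put both down to sensor noise and drift, so I relied on heights and pictures instead.
- **Not seen directly:** no picture showed the front finger touching the drawer, because the gripper and wrist hid it.

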